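Reverse the screw pots for reassembly

ROBOT

A 6-joint arm with a two-finger parallel gripper is mounted at the origin on the work surface. World frame = base frame: x ahead of the robot, y to its left, z up, the work surface at z = 0. Lengths are in m, angles in rad, forces in N, time in s.
With the tool pointing down it reaches from about 0.325 to 0.85 m from the base axis. Payload 15.5 kg.
Tool frame: the origin (TCP) lies at the very end of the fingers, on their centre line; the grasp point (between the pads) lies 19 mm behind it; x points along the fingers, z is the direction in which the jaws open and shut, and the axes are right-handed (so a half turn about x gives the same grasp; the last joint's range is limited). The gripper opens to 91 mm and grips with 3 to 60 N. Pads are 32 mm wide; open, the fingers measure 118 mm over their backs; the gripper's body (76 mm by 178 mm) begins 60 mm behind the grasp point.
Start: joints at [1.171, 0.494, 1.345, -0, 1.302, -0.096], TCP at [0.188, 0.596, 0.214] pointing down, gripper open.
Joint ranges: [-2.91, 2.91], [-0.82, 2.16], [0.22, 2.67], [-1.22, 4.37], [0.12, 2.79], [-3.08, 3.08]. Speed limits (rad/s): [1.89, 1.89, 2.57, 3.01, 3.01, 3.01].

INTERFACE

Orientations are given as a unit quaternion [w, x, y, z].
In Python, from station import bot, camera, camera_params gives the robot as it stands. Calls block until the motion is done:
- bot.move_ptp(position, orientation): joint-space move of the TCP to a pose.
- bot.line_to(position, rotation=None, rate=0.15, threshold=None): straight line of the TCP; rotation=None keeps the orientation; rate is the mean speed in m/s. With threshold (N) it stops when the force on the tool has changed by that much, and returns True; else False.
- bot.set_joints(angles): joint-space move.
- bot.gripper_to(opening, newtons=None): finger opening in m; newtons is the grip in N (None keeps the last); returns when the fingers have stopped.
- bot.pause(seconds).
- bot.ik(position, orientation): joint angles nearest the present ones, or None.
- camera(name): name is "side" or "top"; returns the picture (400x640x3 uint8, red, green, blue); there is no depth.
- camera_params(name): a dict with "fx", "fy", "cx", "cy" (pixels), "extrinsics" (4x4, takes a point from world to camera coordinates). Camera axes: x right, y down, z forward; pixel columns grow to the right and rows downward; lengths in m; the calibration is good to about 2 mm. A picture is of the moment at which its call begins. camera_params takes no time and is no camera call.
A pose or a line that the arm cannot do raises bot.IKError and nothing moves.
- bot.finish_job(): hands the job in, once; it reports no verdict.
Readings, each from a call of its own:
- bot.get_t(): time.
- bot.get_qpos(): joint angles.
- bot.get_qvel(): joint speeds.
- bot.get_effort(): joint torques, N m.
- bot.get_tcp_pos(): TCP position.
- bot.get_tool_rot(): TCP orientation.
- bot.get_wrist_force(): force on the tool from outside, world axes, zero at the start.
- bot.get_moment(): the same for the moment, N m.
- bot.get_width(): finger opening in m.
Only numpy, scipy, OpenCV 4.12 (cv2) and the standard library are available. Lean on these libraries where they do the work, as an engineer would, in place of code of your own. Each camera call takes 0.05 s, during which the arm holds its last target.

TASK

The four screw pots stand in the black rack, from left to right, in the order in which their screws came out of the laptop. Move them to the white rack in the reverse order, one to a pocket (the leftmost pot of the black rack goes into the rightmost pocket of the white one, and so on), so that the last screws out are the first back in. Keep every pot upright throughout and leave each standing flat in its pocket.

Things in the scene. Friction and masses are not known exactly. Their poses are not given: they have to be found in the camera images.
- red_pot: loose upright round screw pot, frosted pale body with a red lid, 34 mm in diameter over its whole height, 55 mm high (the coloured lid is the top 18 mm), about 60 g, rigid; origin at the centre of its underside, z up. At the start it stands in one pocket of the black teardown rack
- yellow_pot: loose upright round screw pot, frosted pale body with a yellow lid, 34 mm in diameter over its whole height, 55 mm high (the coloured lid is the top 18 mm), about 60 g, rigid; origin at the centre of its underside, z up. At the start it stands in one pocket of the black teardown rack
- blue_pot: loose upright round screw pot, frosted pale body with a blue lid, 34 mm in diameter over its whole height, 55 mm high (the coloured lid is the top 18 mm), about 60 g, rigid; origin at the centre of its underside, z up. At the start it stands in one pocket of the black teardown rack
- green_pot: loose upright round screw pot, frosted pale body with a green lid, 34 mm in diameter over its whole height, 55 mm high (the coloured lid is the top 18 mm), about 60 g, rigid; origin at the centre of its underside, z up. At the start it stands in one pocket of the black teardown rack
- red_tag: small flat red tag, 16 x 36 x 3 mm, fixed on the near ledge of the black rack in front of the pocket in which the red-lidded pot starts (within 5 mm of that pot's place along the rack, 41 mm nearer the robot); it stays there and so goes on showing the original order; origin at the centre of its underside
- yellow_tag: small flat yellow tag, 16 x 36 x 3 mm, fixed on the near ledge of the black rack in front of the pocket in which the yellow-lidded pot starts (within 5 mm of that pot's place along the rack, 41 mm nearer the robot); it stays there and so goes on showing the original order; origin at the centre of its underside
- blue_tag: small flat blue tag, 16 x 36 x 3 mm, fixed on the near ledge of the black rack in front of the pocket in which the blue-lidded pot starts (within 5 mm of that pot's place along the rack, 41 mm nearer the robot); it stays there and so goes on showing the original order; origin at the centre of its underside
- green_tag: small flat green tag, 16 x 36 x 3 mm, fixed on the near ledge of the black rack in front of the pocket in which the green-lidded pot starts (within 5 mm of that pot's place along the rack, 41 mm nearer the robot); it stays there and so goes on showing the original order; origin at the centre of its underside
- teardown_rack: fixed black rack, 271 mm long, 56 mm deep plus a ledge 26 mm deep, 10 mm high on its -x side with the tags; nearer or farther than the white; 4 pockets along its y at +100.5, +33.5, -33.5, -100.5 mm, x = 0 (+y: left end seen from the robot; y within 0.15 rad of world y), each 50 (x) by 64 mm (y) inside, floor 4 mm and walls 14 mm above the table. Origin: centre of the pocket row, at table height
- rebuild_rack: fixed white rack, 271 mm long, 56 mm deep, no ledge, empty at the start; 4 pockets along its y at +100.5, +33.5, -33.5, -100.5 mm, x = 0 (+y: left end seen from the robot; y within 0.15 rad of world y), each 50 (x) by 64 mm (y) inside, floor 4 mm and walls 14 mm above the table. Origin: centre of the pocket row, at table height
There are look-alikes about, which are no part of the job. Leave any brown look-alike of the red_pot alone. Leave any brown look-alike of the green_pot alone.

How it is judged:
By the outcome, as a careful person would: the job done as asked, in the order asked, and still so for the second after the job is handed in, with the robot touching nothing.
It also fails if it takes over 96 s, if anything falls off the work surface, if the arm or the gripper's body presses on something with over 40 N, if the wrist force passes 120 N, or if a joint passes its speed limit or range.

## Working session

There is one attempt and no reset: what is moved stays moved. The work goes in short steps, each a Python script; the robot and the scene stay as the last script left them, time stands still between calls to the robot, and variables do not carry over. Pictures are saved under pics/ and viewed, and the job is handed in when it is done.

```bash
ls; mkdir -p pics; python3 - <<'E'
from station import bot,camera,camera_params
import cv2,numpy as np
for n in("top","side"):
    cv2.imwrite(f"pics/{n}0.png",cv2.cvtColor(camera(n),cv2.COLOR_RGB2BGR))
    p=camera_params(n);print(n,p["fx"],p["fy"],p["cx"],p["cy"]);print(np.round(p["extrinsics"],4))
print(bot.get_t(),bot.get_tool_rot(),bot.get_width())
E
```

```text
pics
top 448.28741445791326 448.28741445791326 312.3781013863838 196.58382407277108
[[ 0.02   -0.9998  0.0043 -0.0328]
 [-0.9966 -0.0203 -0.0802  0.6233]
 [ 0.0803 -0.0027 -0.9968  0.7588]
 [ 0.      0.      0.      1.    ]]
side 382.99085619443423 382.99085619443423 316.95939773690435 202.15258845271111
[[-0.9153 -0.4025  0.0128  0.548 ]
 [-0.2435  0.5277 -0.8138  0.2043]
 [ 0.3208 -0.748  -0.581   0.4926]
 [ 0.      0.      0.      1.    ]]
0.1 [ 0.56978279 -0.41850258  0.57042593  0.41811173] 0.09135207975830986
```

```bash
sleep 1; ls pics
```

```text
side0.png
top0.png
```

View pics/top0.png

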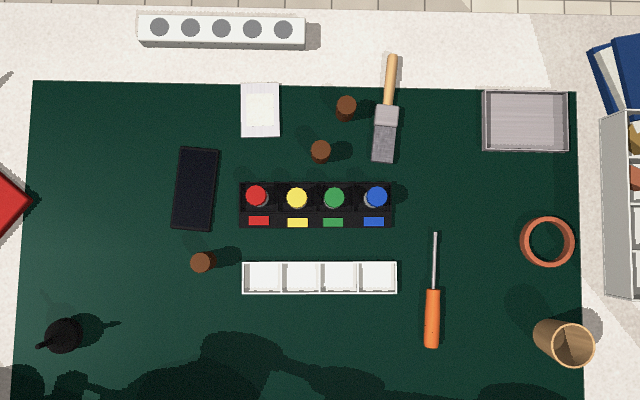

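View pics/side0.png

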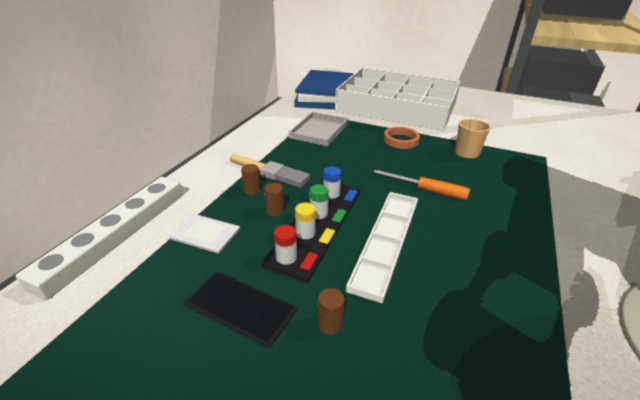

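The top view shows the black rack with, left to right, red (256,196), yellow (297,198), green (334,197) and blue (377,196), and matching tags below at row 221. The white rack is at (320,277). Things that could be confused with the pots:
- Brown look-alikes at (346,105), (320,150) and (201,262), to be left alone.
- The white tray at (260,110), the grey tray at (525,120) and the 5-hole block at (222,31), none of which is the white rack.

White rack, left to right, should become blue, green, yellow, red. Next I fit the silhouettes.

```bash
cat > h.py <<'E'
from station import bot,camera,camera_params
import cv2,numpy as np
from scipy.optimize import minimize,least_squares
P={n:camera_params(n) for n in("top","side")}
def proj(n,X):
    p=P[n];E=np.array(p["extrinsics"]);c=np.atleast_2d(X)@E[:3,:3].T+E[:3,3]
    return np.c_[p["fx"]*c[:,0]/c[:,2]+p["cx"],p["fy"]*c[:,1]/c[:,2]+p["cy"]]
def unproj(n,u,v,z):
    p=P[n];E=np.array(p["extrinsics"]);d=E[:3,:3].T@np.array([(u-p["cx"])/p["fx"],(v-p["cy"])/p["fy"],1]);o=-E[:3,:3].T@E[:3,3]
    return o+d*(z-o[2])/d[2]
a=np.linspace(0,2*np.pi,48,endpoint=False);C=np.c_[.017*np.cos(a),.017*np.sin(a),0*a]
HUE={"red":(174,6),"yellow":(22,34),"green":(45,75),"blue":(102,125)}
def mask(img,c):
    h=cv2.cvtColor(img,cv2.COLOR_RGB2HSV).astype(int);lo,hi=HUE[c]
    k=(h[...,0]>=lo)&(h[...,0]<=hi) if lo<hi else (h[...,0]>=lo)|(h[...,0]<=hi)
    return (k&(h[...,1]>(140 if c!="green" else 90))&(h[...,2]>(70 if c!="green" else 75))).astype(np.uint8)
def cent(pts):
    m=cv2.moments(cv2.convexHull(pts.astype(np.float32)));return np.array([m["m10"],m["m01"]])/m["m00"]
def lid(imgs,c,guess,base=.004):
    """lid centroid -> xy per camera"""
    out={}
    for n in imgs:
        m=mask(imgs[n],c);k,L,S,Ce=cv2.connectedComponentsWithStats(m)
        g=proj(n,[*guess,base+.046])[0]
        i=min((i for i in range(1,k) if S[i,4]>60),key=lambda i:np.hypot(*(Ce[i]-g)),default=None)
        if i is None: out[n]=None;continue
        ys,xs=np.where(L==i);hull=cv2.convexHull(np.c_[xs,ys].astype(np.int32))
        mm=cent(hull[:,0])
        f=lambda q:cent(np.r_[proj(n,C+[q[0],q[1],base+.055]),proj(n,C+[q[0],q[1],base+.037])])-mm
        r=least_squares(f,guess);
        ha=cv2.contourArea(cv2.convexHull(np.r_[proj(n,C+[*r.x,base+.055]),proj(n,C+[*r.x,base+.037])].astype(np.float32)))
        out[n]=(np.round(r.x,4),np.round(mm,1),int(S[i,4]),int(ha))
    return out
def box(q,dx=.028,dy=.1355,h=.014):
    x,y,t=q;R=np.array([[np.cos(t),-np.sin(t)],[np.sin(t),np.cos(t)]])
    w=np.array([[sx*dx,sy*dy] for sx in(1,-1) for sy in(1,-1)])@R.T+[x,y]
    return np.r_[np.c_[w,np.zeros(4)],np.c_[w,np.full(4,h)]]
def grab(): return {n:camera(n) for n in P}
E
python3 - <<'E'
from h import *
im={n:cv2.cvtColor(cv2.imread(f"pics/{n}0.png"),cv2.COLOR_BGR2RGB) for n in P}
for c,(u,v) in dict(red=(256,196),yellow=(297,198),green=(334,197),blue=(377,196)).items():
    g=unproj("top",u,v,.059)[:2];print(c,g,lid(im,c,g))
for uv in((346,105),(320,150),(201,262)):print("brown",unproj("top",*uv,.055))
S=8
fits={}
for ns in(["top"],["side"],["top","side"]):
    T={}
    for n in ns:
        h=cv2.cvtColor(im[n],cv2.COLOR_RGB2HSV);m=((h[...,1]<90)&(h[...,2]>(95))).astype(np.uint8)
        k,L,s,ce=cv2.connectedComponentsWithStats(m)
        s0=proj(n,[*unproj("top",320,277,.01)[:2],.01])[0]
        i=min((i for i in range(1,k) if s[i,4]>800),key=lambda i:np.hypot(*(ce[i]-s0)))
        ys,xs=np.where(L==i);hl=cv2.convexHull(np.c_[xs,ys].astype(np.int32));T[n]=cv2.fillConvexPoly(np.zeros(m.shape,np.uint8),hl,1);print(n,s[i])
    def cost(q):
        t=0
        for n in ns:
            hl=cv2.convexHull(proj(n,box(q)).astype(np.float32))
            mm=np.zeros((400*3,640*3),np.uint8);cv2.fillConvexPoly(mm,np.round((hl*3+1)*16).astype(np.int32),255,cv2.LINE_AA,4)
            mm=cv2.resize(mm,(640,400),interpolation=cv2.INTER_AREA)/255.
            t+=np.abs(mm-T[n]).sum()
        return t
    g=unproj("top",320,277,.014)
    r=minimize(cost,[g[0],g[1],0],method="Nelder-Mead",options=dict(initial_simplex=[[g[0],g[1],0],[g[0]+.01,g[1],0],[g[0],g[1]+.01,0],[g[0],g[1],.05]],xatol=1e-5,fatol=.1))
    print(ns,np.round(r.x,4),r.fun)
    fits[str(ns)]=r.x
q=r.x;np.save("white.npy",q)
c=im["top"][150:310,180:420];c=cv2.resize(c,None,fx=3.2,fy=3.2,interpolation=cv2.INTER_CUBIC)
hl=proj("top",box(q)[4:][[0,1,3,2]]);cv2.polylines(c,[np.int32((hl-[180,150]+.5)*3.2)],True,(255,0,255),1)
cv2.imwrite("pics/crop0.png",cv2.cvtColor(c,cv2.COLOR_RGB2BGR))
E
```

```text
red [0.62013335 0.07419804] {'top': (array([0.6225, 0.0761]), array([255.4, 195. ]), 348, 347), 'side': (array([0.6219, 0.0751]), array([284.9, 235. ]), 405, 422)}
yellow [0.6181762  0.00559479] {'top': (array([0.6202, 0.0072]), array([296.2, 197.1]), 305, 334), 'side': (array([0.6197, 0.0066]), array([304.6, 211.7]), 338, 351)}
green [ 0.62111407 -0.05624362] {'top': (array([ 0.6219, -0.0562]), array([333.8, 196.9]), 325, 335), 'side': (array([ 0.6221, -0.0569]), array([318.1, 192.5]), 292, 298)}
blue [ 0.62425995 -0.1281955 ] {'top': (array([ 0.6248, -0.1283]), array([376.4, 196. ]), 345, 350), 'side': (array([ 0.6249, -0.1301]), array([331.6, 173.4]), 244, 252)}
brown [ 0.77968125 -0.07442046  0.055     ]
brown [ 0.70090421 -0.03141186  0.055     ]
brown [0.5086842  0.16263384 0.055     ]
top [ 241  261  157   34 5215]
['top'] [ 0.4826 -0.0345  0.0197] 118.92941176470588
side [ 346  192   73  112 3997]
['side'] [ 0.481  -0.0332  0.0182] 267.0509803921569
top [ 241  261  157   34 5215]
side [ 346  192   73  112 3997]
['top', 'side'] [ 0.4826 -0.0342  0.0203] 411.4039215686274
```

View pics/crop0.png

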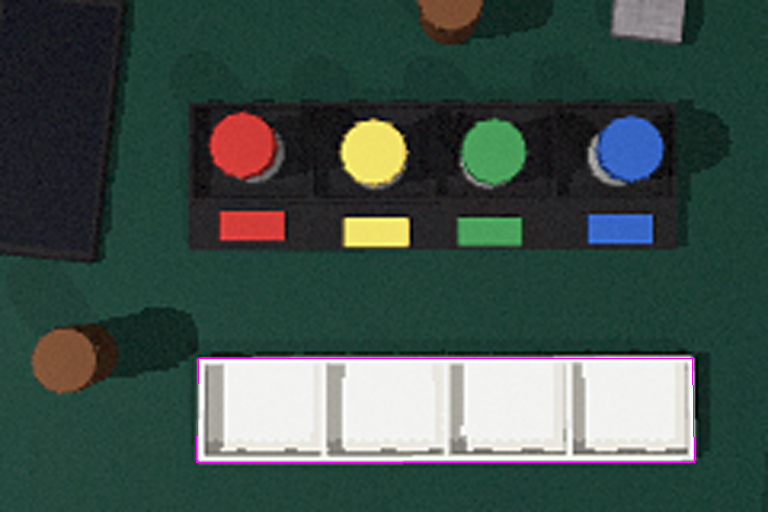

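The crop confirms the order red, yellow, green, blue, with matching tags, and the white-rack outline fits. The cameras agree to within 2 mm. The pots all sit at x≈0.62 and are about 62–72 mm apart, which suits 67 mm pockets with some play. I'll start with red into the rightmost pocket, jaws along x and a partial opening so they miss the brown pot at (0.70,-0.03).

```bash
cat >> h.py <<'E'
from scipy.spatial.transform import Rotation as R
W=np.load("white.npy")
def quat(yaw):
    x=np.array([0,0,-1.]);z=np.array([np.cos(yaw),np.sin(yaw),0]);y=np.cross(z,x)
    q=R.from_matrix(np.c_[x,y,z]).as_quat();return [q[3],q[0],q[1],q[2]]
def best(pos):
    qs=[(bot.ik(pos,quat(W[2]+k*np.pi)),k) for k in(0,1)]
    qs=[(abs(np.array(q)-bot.get_qpos()).max(),k) for q,k in qs if q is not None]
    return quat(W[2]+min(qs)[1]*np.pi)
def pocket(yo): return np.array([W[0]-np.sin(W[2])*yo,W[1]+np.cos(W[2])*yo])
ZG,ZH=.024,.112
def pick(xy,Q):
    bot.gripper_to(.060,25)
    bot.move_ptp([*xy,ZH],Q)
    if bot.line_to([*xy,ZG],rate=.12,threshold=12): print("CONTACT on descent",bot.get_tcp_pos());return False
    bot.gripper_to(.02,25);w=bot.get_width();print("width",w)
    bot.line_to([*xy,ZH],rate=.12);print("lifted",bot.get_width(),bot.get_wrist_force());return w>.03
def place(xy,Q):
    bot.line_to([*xy,ZH],rate=.15)
    bot.line_to([*xy,.034],rate=.12)
    hit=bot.line_to([*xy,ZG-.0005],rate=.03,threshold=4)
    print("placed",hit,bot.get_tcp_pos(),bot.get_wrist_force())
    bot.gripper_to(.060);bot.line_to([*xy,ZH],rate=.15)
E
python3 - <<'E'
from h import *
xy=np.array([.6222,.0756]);Q=best([*xy,ZH]);np.save("Q.npy",Q)
print(Q,np.round(bot.ik([*xy,ZH],Q),2),bot.get_t())
ok=pick(xy,Q);print(ok,bot.get_t())
im=grab()
cv2.imwrite("pics/red1.png",cv2.cvtColor(np.hstack([cv2.resize(im[n],(400,250)) for n in im]),cv2.COLOR_RGB2BGR))
E
```

```text
[np.float64(0.7070702530976751), np.float64(-0.007187293258909839), np.float64(0.7070702530976751), np.float64(0.007187293258909839)] [ 0.03  0.6   1.45 -0.    1.09  0.01] 0.1
width 0.0336736002979904
lifted 0.03343923798730616 [-0.46521383  0.3191745  -0.76847134]
True 5.475
```

View pics/red1.png

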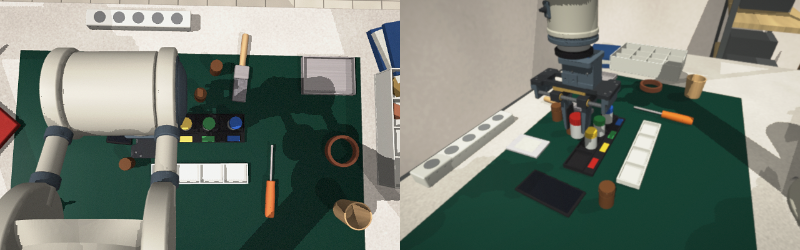

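Red is held upright at (576,118) in the side panel, and yellow still stands at (590,137). Placing it in the rightmost pocket.

```bash
python3 - <<'E'
from h import *
Q=list(np.load("Q.npy"))
xy=pocket(-.1005);print(xy);place(xy,Q);print(bot.get_t())
im={"side":camera("side")}
print(lid(im,"red",xy))
cv2.imwrite("pics/red2.png",cv2.cvtColor(im["side"],cv2.COLOR_RGB2BGR))
E
```

```text
[ 0.48463736 -0.13471121]
placed True [ 0.48496264 -0.1348242   0.02399298] [1.13666238 0.17849048 3.06569768]
9.9
{'side': (array([ 0.4842, -0.1368]), array([402.3, 188.2]), 283, 289)}
```

View pics/red2.png

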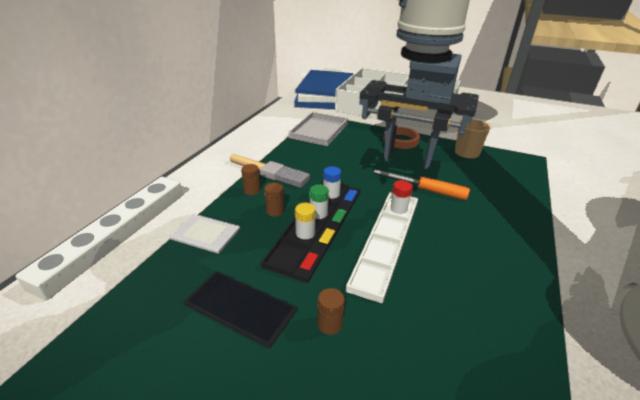

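Red stands upright in the far, rightmost pocket at (402,190), and the others are undisturbed. I'll continue with the remaining three, checking each with the side camera.

```bash
python3 - <<'E'
from h import *
import sys
Q=list(np.load("Q.npy"))
for c,xy,yo in(("yellow",(.6199,.0069),-.0335),("green",(.622,-.0565),.0335),("blue",(.6248,-.129),.1005)):
    xy=np.array(xy)
    r=lid({"side":camera("side")},c,xy)["side"];print(c,r)
    if r is None or np.hypot(*(r[0]-xy))>.004: print("moved?");sys.exit()
    if not pick(xy,Q): sys.exit()
    t=pocket(yo);place(t,Q)
    r=lid({"side":camera("side")},c,t)["side"];print(c,"at",r,"want",t,bot.get_t())
    if r is None or np.hypot(*(r[0]-t))>.006: print("bad");sys.exit()
cv2.imwrite("pics/mid.png",cv2.cvtColor(camera("side"),cv2.COLOR_RGB2BGR))
E
```

```text
yellow (array([0.6197, 0.0068]), array([304.6, 211.7]), 335, 351)
width 0.033611158385301085
lifted 0.0336224149697138 [ 0.36919394 -0.70840158 -0.49832888]
placed True [ 0.48359934 -0.06781744  0.0240294 ] [ 1.00722762 -0.40509945  2.63053819]
yellow at (array([ 0.4832, -0.0674]), array([393.5, 208.2]), 302, 342) want [ 0.48327541 -0.06772505] 17.05
green (array([ 0.622 , -0.0568]), array([318.1, 192.5]), 292, 298)
width 0.03376812594715264
lifted 0.03383334830092141 [-0.06104881 -0.54800674 -1.22002664]
placed True [ 0.48224957 -0.00077869  0.0239903 ] [ 0.5685316  -1.00742307  2.48217631]
green at (array([ 4.823e-01, -1.000e-04]), array([383.4, 230.8]), 369, 408) want [ 0.48191345 -0.00073889] 23.9333
blue (array([ 0.6248, -0.13  ]), array([331.6, 173.5]), 243, 252)
width 0.033533972846113556
lifted 0.03344244131702974 [-0.33522316 -0.20294395 -0.82996745]
placed True [0.48087937 0.06625378 0.02398921] [1.93168622 0.0913871  1.963343  ]
blue at (array([0.4806, 0.0679]), array([372.1, 258. ]), 423, 496) want [0.4805515  0.06624726] 31.6
```

Now I'll move the arm clear and check with both cameras.

```bash
python3 - <<'E'
from h import *
p=bot.get_tcp_pos();bot.line_to([p[0],p[1],.2],rate=.2)
bot.set_joints([1.171,0.494,1.345,0,1.302,-0.096])
im=grab()
for c,yo in(("red",-.1005),("yellow",-.0335),("green",.0335),("blue",.1005)): print(c,pocket(yo),lid(im,c,pocket(yo)))
print(bot.get_t())
a=cv2.resize(im["top"][130:310,180:420],(400,300));b=cv2.resize(im["side"][130:310,240:480],(400,300))
cv2.imwrite("pics/end.png",cv2.cvtColor(np.hstack([a,b]),cv2.COLOR_RGB2BGR))
E
```

```text
red [ 0.48463736 -0.13471121] {'top': (array([ 0.4856, -0.1344]), array([379.3, 279.4]), 345, 369), 'side': (array([ 0.4843, -0.1367]), array([402.2, 188.2]), 279, 289)}
yellow [ 0.48327541 -0.06772505] {'top': (array([ 0.4845, -0.0676]), array([339.3, 279.3]), 305, 356), 'side': (array([ 0.4832, -0.0674]), array([393.5, 208.2]), 303, 342)}
green [ 0.48191345 -0.00073889] {'top': (array([ 4.83e-01, -4.00e-04]), array([298.9, 279.4]), 326, 353), 'side': (array([ 4.821e-01, -3.000e-04]), array([383.6, 230.8]), 369, 408)}
blue [0.4805515  0.06624726] {'top': (array([0.4817, 0.0674]), array([258.1, 279.4]), 330, 364), 'side': (array([0.4806, 0.0679]), array([372.1, 258. ]), 422, 496)}
34.5083
```

View pics/end.png

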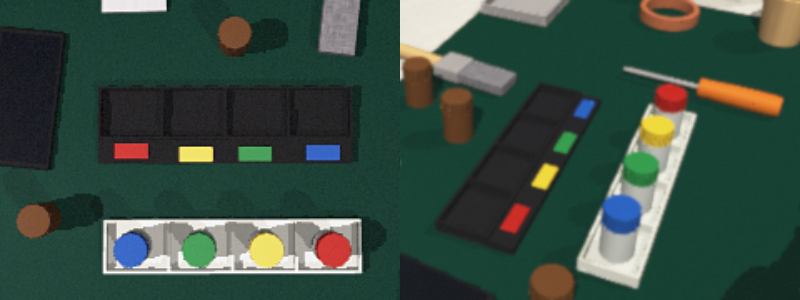

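The white rack reads blue, green, yellow, red from left to right, at (131,250), (199,250), (267,250) and (334,250). All four pots are upright, the tags read red, yellow, green, blue, and the look-alikes are where they were.

```bash
python3 -c "
from station import bot
bot.finish_job();print(bot.get_t())"
```

```text
the job is handed in; nothing more can be done
the job is handed in; nothing more can be done
```

All four pots are in the white rack in reverse order: blue, green, yellow, red from left to right, against red, yellow, green, blue in the black rack. I handed the job in at about 34.5 s of the 96 s allowed, with the arm back at its start pose and clear of everything.

- **Position:** in the last check, both cameras put every lid within about 2 mm of its pocket centre. The largest offset was red, 2 mm in y from the side camera, while the top camera showed under 1 mm.
- **Upright and flat:** all four look upright in the last pictures. At each placing the tool felt the pocket floor at the height expected for a flat-standing pot (TCP z of 24 mm), with about 2–3 N.
- **Left alone:** the tags and the three brown look-alikes were not touched.

No check failed.

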